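# Pack reagent bottles to the tray's blue corner

## Task

An amber bottle stands loose in the white spill tray. Slide it, keeping it down at the tray floor, right into the tray's blue corner so that it rests against both walls there; then fetch the clear bottle with the black cap and blue label and stand it in the tray, snug against the amber bottle and against the same long wall. Both must stand upright at the end; leave the small red-capped bottle where it is.

Things in the scene. Friction and masses are not known exactly. Their poses are not given: they have to be found in the camera images.
- tray: White plastic spill tray, fixed to the worktop, with one corner clad in blue. Inside 120 mm along its own x by 190 mm along its own y; walls 5 mm thick and 28 mm high above the worktop, floor 4 mm thick. Origin at the centre of its underside, z up. The blue corner is its +x +y corner; the long wall there is the +x wall (it runs along y).
- blue_corner (a point): The inner corner of the tray at the blue angle, on the tray floor (60 mm in x and 95 mm in y from the tray's centre, 4 mm above the worktop). Axes as the tray's: the tray's inside lies towards -x and -y. The blue angle covers about 47 mm of each wall, is flush with the walls inside and 30 mm high.
- amber_bottle: Round amber bottle, white label, black ribbed cap; 122 mm high, body 60 mm in diameter up to 80 mm, cap above that 38 mm. Loose in the tray, at least 15 mm from both walls of the blue corner. 0.11 to 0.22 kg. It rubs hard on the tray floor and tips if pushed high up; held by the cap and eased a few mm off the floor it moves freely. Origin at the centre of its underside, z up.
- clear_bottle: Round clear glass bottle with a black ribbed cap and a label with a blue band; same size and weight as the amber bottle. Stands on the worktop outside the tray. Other bottles up to 135 mm high may stand between it and the tray: carry it over them. Origin at the centre of its underside, z up.
- red_cap_bottle: Smaller round clear bottle with a red cap and a pink band, 48 mm in diameter, 101 mm high; not to be used. Stands on the worktop outside the tray. Origin at the centre of its underside, z up.

How it is judged:
On the way:
1. the amber bottle stands in the blue corner, within 12 mm of both walls, before the clear bottle is moved (x of amber_bottle in the frame of blue_corner between -0.042 and -0.02 m and y of amber_bottle in the frame of blue_corner between -0.042 and -0.02 m and angle between amber_bottle's own z axis and vertical below 0.12 rad and z of amber_bottle in the frame of blue_corner between -0.006 and 0.006 m and distance of clear_bottle from where it was at the start of the episode below 0.03 m), for 0.2 s.
At the end, for the whole second after the job is handed in: The amber bottle stands upright on the tray floor within 12 mm of both walls of the blue corner; the clear bottle stands upright on the tray floor within 12 mm of the same long wall and within 12 mm of the amber bottle; both are at rest (x of amber_bottle in the frame of blue_corner between -0.042 and -0.02 m and y of amber_bottle in the frame of blue_corner between -0.042 and -0.02 m and angle between each of amber_bottle, clear_bottle's own z axis and vertical below 0.12 rad and z of amber_bottle in the frame of blue_corner between -0.006 and 0.006 m and x of clear_bottle in the frame of blue_corner between -0.042 and -0.02 m and horizontal distance between amber_bottle and clear_bottle below 0.072 m and z of clear_bottle in the frame of blue_corner between -0.006 and 0.006 m and linear speed of each of amber_bottle, clear_bottle below 0.02 m/s); the robot touches nothing.
It fails at once if the amber bottle is lifted more than 20 mm off the tray floor (z of amber_bottle in the frame of blue_corner above 0.02 m).
It fails at once if a bottle is tipped over (angle between any of amber_bottle, clear_bottle's own z axis and vertical above 0.7 rad).
It fails at once if the red-capped bottle is moved by more than 30 mm (distance of red_cap_bottle from where it was at the start of the episode above 0.03 m).
It also fails if it takes over 56 s, if anything falls off the work surface, if the arm or the gripper's body presses on something with over 40 N, if the wrist force passes 120 N, or if a joint passes its speed limit or range.

## Robot

A 7-joint arm with a two-finger parallel gripper is mounted at the origin on a cart in front of the work surface, level with it; the furniture and walls round the work are solid. World frame = base frame: x ahead of the robot, y to its left, z up, the work surface at z = 0. Lengths are in m, angles in rad, forces in N, time in s.
With the tool pointing down it reaches from about 0.425 to 0.925 m from the base axis. Payload 6.8 kg.
Tool frame: the origin (TCP) lies midway between the tips of the shut fingers; the grasp point (between the pads) lies 19 mm behind it; z points along the fingers, y is the line along which they close (so a half turn about z gives the same grasp; the last joint's range is limited). The gripper opens to 85 mm and grips with 20 to 120 N. Pads are 22 mm wide; open, the fingers measure 114 mm over their backs; the gripper's body (76 mm by 85 mm) begins 54 mm behind the grasp point. The pads swing forward as they close: fully open they stand 13 mm farther back than shut.
Start: joints at [-1.437, 0.477, 0.022, 1.555, -0.011, 1.109, -0.083], TCP at [0.162, 0.655, 0.231] pointing down, gripper open.
Joint ranges: [-2.96, 2.96], [-0.34, 2.1], [-1.41, 1.46], [0.24, 2.44], [-1.37, 4.51], [0.17, 1.92], [-2.96, 2.96]. Speed limits (rad/s): [2.39, 2.39, 3.14, 3.14, 3.14, 3.14, 3.14].

## Interface

Orientations are given as a unit quaternion [w, x, y, z].
In Python, from cell import env, kinematics, monitor, cams, spot_in, mark_of gives the robot as it stands. Calls block until the motion is done:
- env.reach(position, orientation): joint-space move of the TCP to a pose.
- env.movel(position, velocity=0.15, rot=None, stop_force=None): straight line of the TCP; rot=None keeps the orientation; velocity is the mean speed in m/s. With stop_force (N) it stops when the force on the tool has changed by that much, and returns True; else False.
- env.goto_joints(angles): joint-space move.
- env.grip(opening, f_grip=None): finger opening in m; f_grip is the grip in N (None keeps the last); returns when the fingers have stopped.
- env.dwell(seconds).
- kinematics.inverse_kinematics(position, orientation): joint angles nearest the present ones, or None.
- monitor.get_state(): the state.
- cams.camera(name): name is "scene" or "side" or "wrist"; returns (picture, depth): 400x640x3 uint8, blue, green, red; 400x640 float32, m along the optical axis (not along the pixel's ray), 0 where there is no reading.
- cams.calibration(name): a dict with "fx", "fy", "cx", "cy" (pixels), "k1" (the pictures are not rectified: a ray, as slopes to the right and down, at radius r is drawn at 1 + k1 r^2 times it, then the intrinsics apply), "rvec" (rotation vector, rad) and "tvec" (3), from world to camera coordinates, as OpenCV has them. Camera axes: x right, y down, z forward; pixel columns grow to the right and rows downward; lengths in m; the calibration is good to about 2 mm. A picture is of the moment at which its call begins: read the wrist's pose just before it. calibration takes no time and is no camera call; for the wrist camera it gives the pose at the moment of the call.
A pose or a line that the arm cannot do raises env.PlanningError and nothing moves.
- env.job_done(): hands the job in; it is judged then, once.
Trained networks look in the newest picture that a camera, given by its name, has taken for a name from the list of things; names that differ only in an ending like _2 or _b are one class to them, and where a whole thing is asked for, a point or a joint stands for the part that bears it (a point fixed in the world has none). Each returns a list of dicts, best first, with "score" (0 to 1); they miss things now and then, are a little off and sometimes report something else, mostly with a low value. They report only what shows in the picture. A call takes as long as a camera call.
- spot_in(query, camera): "at" ([x, y, z] in m, in the coordinates of the camera as it stood for that picture, good to about 4 mm: the middle of the surface that is visible of it).
- mark_of(query, camera): "at" ([x, y, z] in m, in the coordinates of the camera as it stood for that picture, good to about 4 mm: a listed point, or the origin of a listed thing).
The state is a dict: "time": time; "qpos": joint angles; "joint_velocities": joint speeds; "joint_torque": joint torques, N m; "tcp_pos": TCP position; "orientation": TCP orientation; "force": force on the tool from outside, world axes, zero at the start; "torque": the same for the moment, N m; "opening": finger opening in m; "gripper_force": force on a finger pad.
Only numpy, scipy, OpenCV 4.12 (cv2) and the standard library are available. Lean on these libraries where they do the work, as an engineer would, in place of code of your own. Each camera call takes 0.05 s, during which the arm holds its last target. There are 200 camera calls.

## Working session

There is one attempt and no reset: what is moved stays moved. The work goes in short steps, each a Python script; the robot and the scene stay as the last script left them, time stands still between calls to the robot, and variables do not carry over. Pictures are saved under pics/ and viewed, at most 10 in all, crops included, and the job is handed in when it is done.

```bash
ls; mkdir -p pics; cat > h.py <<'E'
import numpy as np, cv2
from cell import env, kinematics, monitor, cams, spot_in, mark_of
def w(p,c):
    k=cams.calibration(c); R=cv2.Rodrigues(np.array(k["rvec"],float))[0]
    return R.T@(np.array(p)-np.array(k["tvec"]).ravel())
def cloud(c,d):
    k=cams.calibration(c); v,u=np.nonzero(d>0); z=d[v,u]
    K=np.array([[k["fx"],0,k["cx"]],[0,k["fy"],k["cy"]],[0,0,1.]])
    n=cv2.undistortPoints(np.c_[u,v].astype(float)[:,None],K,np.array([k["k1"],0,0,0.]))[:,0]
    R=cv2.Rodrigues(np.array(k["rvec"],float))[0]
    P=np.c_[n*z[:,None],z]-np.array(k["tvec"]).ravel()
    return P@R,u,v
E
python3 - <<'E'
from h import *
s=monitor.get_state();print(s["time"],s["tcp_pos"],s["orientation"],s["opening"])
ims=[]
for c in ["scene","side"]:
    im,d=cams.camera(c); np.savez(f"pics/{c}0.npz",im=im,d=d); cv2.imwrite(f"pics/{c}0.png",im)
    print(c,cams.calibration(c))
    for q in ["tray","blue_corner","amber_bottle","clear_bottle","red_cap_bottle"]:
        for r in mark_of(q,c)[:3]: print(c,q,round(r["score"],2),w(r["at"],c).round(4))
E
```

```text
cell.py
pics
0.0 [0.16148184 0.65476283 0.23029426] [-4.93255768e-05  1.20590563e-01  9.92701876e-01 -9.48211658e-04] 0.08535211542590711
scene {'fx': 498.0789634346392, 'fy': 498.0789634346392, 'cx': 325.39750749208906, 'cy': 202.578150996959, 'k1': -0.11156672727397833, 'rvec': array([ 1.23051819, -2.19108255,  1.04373266]), 'tvec': array([0.29352314, 0.28789604, 1.25891355])}
scene tray 0.89 [ 0.5229  0.1538 -0.0011]
scene blue_corner 0.95 [0.557  0.2605 0.0046]
scene amber_bottle 0.77 [ 0.5042  0.1683 -0.0013]
scene clear_bottle 0.6 [ 0.4276 -0.0665 -0.0009]
scene red_cap_bottle 0.73 [4.522e-01 3.884e-01 4.000e-04]
side {'fx': 460.682553181078, 'fy': 460.682553181078, 'cx': 325.4031141211978, 'cy': 205.46313880076636, 'k1': 0.0032894307453496113, 'rvec': array([ 2.33490986, -0.03982796, -0.00948943]), 'tvec': array([-0.50792304,  0.06692716,  1.2586386 ])}
side tray 0.56 [0.5255 0.1502 0.0006]
side blue_corner 0.64 [0.5556 0.2611 0.0026]
side amber_bottle 0.69 [0.5061 0.1618 0.004 ]
side clear_bottle 0.85 [ 0.4275 -0.0622 -0.0027]
side red_cap_bottle 0.76 [ 4.550e-01  3.903e-01 -3.000e-04]
side red_cap_bottle 0.51 [0.5043 0.1647 0.0058]
```

View pics/scene0.png

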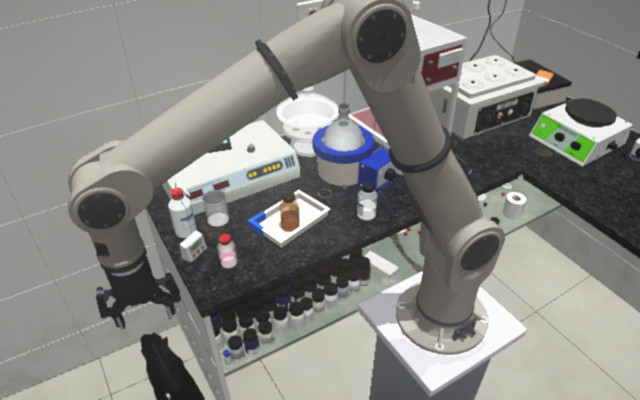

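View pics/side0.png

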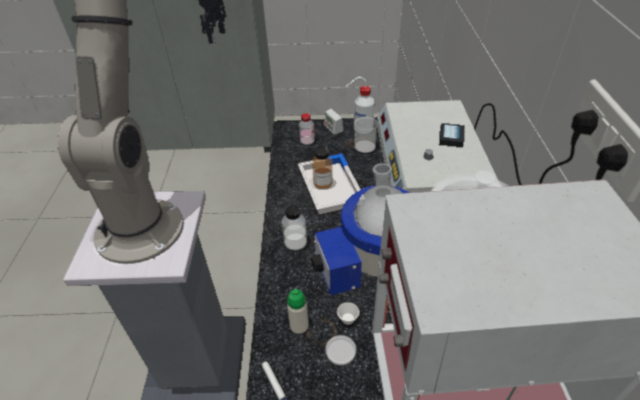

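```bash
python3 - <<'E'
from h import *
for c in ["scene","side"]:
    f=np.load(f"pics/{c}0.npz"); P,u,v=cloud(c,f["d"]); col=f["im"][v,u].astype(int)
    # caps: points 0.1-0.14 high
    print(c,"table z",np.median(P[(abs(P[:,2])<.01),2]))
    for n,(x,y) in dict(amber=(.505,.165),clear=(.4276,-.064)).items():
        m=(np.hypot(P[:,0]-x,P[:,1]-y)<.04)&(P[:,2]>.112)&(P[:,2]<.14)
        if m.sum():
            Q=P[m]; (cx,cy),r=cv2.minEnclosingCircle(Q[:,:2].astype(np.float32)); print(n,m.sum(),Q.mean(0).round(4),(cx,cy,r),Q[:,2].max())
    # everything high
    m=(P[:,2]>.06)&(P[:,2]<.2)&(P[:,0]>.3)&(P[:,0]<.8)&(abs(P[:,1])<.6)
    g=np.zeros((60,25),np.uint8); g[((P[m,1]+.6)/.02).astype(int),((P[m,0]-.3)/.02).astype(int)]=1
    n,_,st,ce=cv2.connectedComponentsWithStats(g); 
    for i in range(1,n): print("blob",st[i,4],ce[i]*.02+[.31,-.59])
    # tray fit: wall-top points 
    m=(abs(P[:,2]-.0285)<.003)&(np.hypot(P[:,0]-.524,P[:,1]-.152)<.14)
    r=cv2.minAreaRect(P[m][:,:2].astype(np.float32)*1000); print("tray",m.sum(),r)
    b=(col[:,0]>col[:,2]+60)&(np.hypot(P[:,0]-.557,P[:,1]-.26)<.08)
    m=b&(abs(P[:,2]-.03)<.004); print("blue",m.sum(),P[m].mean(0))
E
```

```text
scene table z -0.0009419812489887274
amber 115 [0.4958 0.1675 0.1223] (0.5004024505615234, 0.16627414524555206, 0.021285658702254295) 0.1280228748815198
clear 98 [ 0.4201 -0.0611  0.1195] (0.421436607837677, -0.06250426173210144, 0.022351520135998726) 0.12458558993202307
blob 8 [ 0.64 -0.58]
blob 1 [ 0.77 -0.35]
blob 126 [ 0.62571429 -0.1215873 ]
blob 11 [ 0.41909091 -0.05727273]
blob 155 [0.72329032 0.26251613]
blob 11 [0.49363636 0.16636364]
blob 9 [0.45 0.39]
blob 1 [0.55 0.45]
tray 377 ((521.9732666015625, 156.1893310546875), (147.43222045898438, 215.61224365234375), 15.779518127441406)
blue 96 [0.54714495 0.25342061 0.02863735]
side table z -0.0002865036882041558
amber 128 [0.5043 0.159  0.123 ] (0.5053358674049377, 0.16241201758384705, 0.020745065063238144) 0.13058341886101593
clear 151 [ 0.4275 -0.0673  0.1202] (0.4283411502838135, -0.06409132480621338, 0.02060149423778057) 0.12505508282712105
blob 1 [ 0.61 -0.57]
blob 1 [ 0.79 -0.57]
blob 3 [ 0.78333333 -0.50333333]
blob 7 [ 0.45       -0.31571429]
blob 3 [ 0.61666667 -0.34333333]
blob 72 [ 0.56222222 -0.14777778]
blob 11 [ 0.42272727 -0.06818182]
blob 9 [ 0.68555556 -0.05      ]
blob 8 [ 0.7825 -0.05  ]
blob 161 [0.71881988 0.27608696]
blob 13 [0.50230769 0.15769231]
blob 9 [0.45222222 0.38333333]
tray 392 ((526.2311401367188, 153.46502685546875), (142.3329315185547, 220.36024475097656), 15.22961139678955)
blue 76 [0.55821275 0.25015898 0.02934623]
```

The scene view shows the amber bottle at about (290,213) in the tray, with the blue corner at (257,220). The clear bottle is at (367,203) and the red-capped one at (227,252). In the side view the amber bottle is at (322,168) and the clear bottle at (293,228). Tray yaw is about 15.5°. Next I'll refine this from above with the wrist camera.

```bash
cat >> h.py <<'E'
from scipy.spatial.transform import Rotation as Rn
def quat(a):  # tool down, closing line at yaw a
    y=np.array([np.cos(a),np.sin(a),0]);z=np.array([0,0,-1.]);x=np.cross(y,z)
    q=Rn.from_matrix(np.c_[x,y,z]).as_quat(); return q[[3,0,1,2]]
E
python3 - <<'E'
from h import *
a=np.radians(15.5)
p=[.505,.165,.33]
for b in (a,a+np.pi): print(np.degrees(b),kinematics.inverse_kinematics(p,quat(b)))
env.movel([.1615,.6548,.33])
js=[kinematics.inverse_kinematics(p,quat(b)) for b in (a,a+np.pi)]
q0=np.array(monitor.get_state()["qpos"]); k=min([i for i in (0,1) if js[i] is not None],key=lambda i:abs(js[i]-q0).max()); print("pick",k)
env.goto_joints(js[k]); env.dwell(.2)
im,d=cams.camera("wrist"); cv2.imwrite("pics/w0.png",im); np.savez("pics/w0.npz",im=im,d=d)
for q in ["tray","blue_corner","amber_bottle"]:
    for r in mark_of(q,"wrist")[:2]: print(q,round(r["score"],2),w(r["at"],"wrist").round(4))
P,u,v=cloud("wrist",d)
m=(np.hypot(P[:,0]-.505,P[:,1]-.165)<.04)&(P[:,2]>.115)&(P[:,2]<.14)
if m.sum(): print(m.sum(),P[m].mean(0),cv2.minEnclosingCircle(P[m][:,:2].astype(np.float32)))
m=(abs(P[:,2]-.0285)<.004)&(np.hypot(P[:,0]-.524,P[:,1]-.152)<.14)
if m.sum(): print("tray",m.sum(),cv2.minAreaRect(P[m][:,:2].astype(np.float32)*1000))
s=monitor.get_state();print(s["time"],s["tcp_pos"],s["force"])
E
```

```text
15.5 [-0.91696912  0.15895564  0.55633067  1.79953363 -0.08952339  1.20809043
 -0.06394797]
195.5 [ 0.50616545  0.3591051  -1.17720882  1.71620068  0.34371509  1.29843633
  2.6689762 ]
pick 0
tray 0.56 [ 5.243e-01  1.565e-01 -2.000e-04]
blue_corner 0.97 [0.554  0.2609 0.007 ]
amber_bottle 0.62 [0.5038 0.1657 0.0064]
851 [0.5029034  0.16768762 0.12478269] ((0.5030634999275208, 0.16684408485889435), 0.018563926219940186)
tray 3491 ((526.01171875, 155.54766845703125), (143.1743927001953, 213.24545288085938), 15.456897735595703)
3.95 [0.50497852 0.16514639 0.32998015] [ 0.54577324 -0.27738492 -1.05254173]
```

View pics/w0.png

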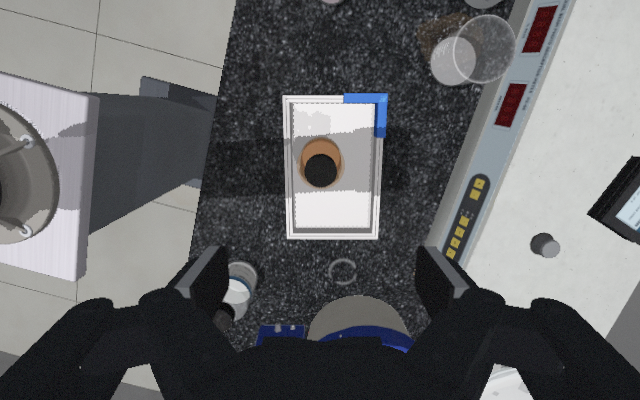

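The wrist view shows the amber bottle at (320,165), the blue corner at (380,100) and the tray aligned with the tool. I'll grasp the amber bottle by its cap, ease it up 3 mm and move it into the corner.

```bash
cat >> h.py <<'E'
A=np.radians(15.5); X=np.array([np.cos(A),np.sin(A)]); Y=np.array([-np.sin(A),np.cos(A)])
C=np.array([.5563,.2614])
def rel(p): p=np.array(p)[:2]-C; return np.array([p@X,p@Y]).round(4)
def xy(a,b): return C+a*X+b*Y
def st(t=""):
    s=monitor.get_state(); print(t,round(s["time"],2),np.round(s["tcp_pos"],4),rel(s["tcp_pos"]),"F",np.round(s["force"],1),"op",round(s["opening"],4),round(s["gripper_force"],1) if np.ndim(s["gripper_force"])==0 else s["gripper_force"])
E
python3 - <<'E'
from h import *
env.grip(.06)
p=np.array([.5033,.1663])
env.movel([*p,.13]); print(env.movel([*p,.092],velocity=.06,stop_force=8)); st("down")
env.grip(.02,f_grip=40); st("grip")
z=monitor.get_state()["tcp_pos"][2]
print("relstart",rel(p))
env.movel([*p,z+.004],velocity=.03); st("lift")
env.movel([*xy(-.042,-.042),z+.004],velocity=.06); st("near")
print(env.movel([*xy(-.027,-.042),z+.004],velocity=.015,stop_force=4)); st("x")
t=rel(monitor.get_state()["tcp_pos"])
print(env.movel([*xy(t[0]-.001,-.027),z+.004],velocity=.015,stop_force=4)); st("y")
im,d=cams.camera("side"); cv2.imwrite("pics/s1.png",cv2.resize(im[100:240,250:410],None,fx=4,fy=4))
E
```

```text
False
down 6.59 [0.5035 0.1662 0.092 ] [-0.0763 -0.0776] F [-0.4  0.2  0.4] op 0.0602 0.0
grip 6.92 [0.5035 0.1664 0.0925] [-0.0763 -0.0774] F [-1.9 -0.7  6. ] op 0.0365 40.2
relstart [-0.0765 -0.0775]
lift 7.22 [0.5033 0.1663 0.0965] [-0.0765 -0.0774] F [-0.3 -1.  -1.2] op 0.0362 40.2
near 8.2 [0.5268 0.2091 0.0964] [-0.0424 -0.0425] F [ 0.1 -1.1 -1.6] op 0.0362 40.2
True
x 9.23 [0.5397 0.2131 0.0955] [-0.0289 -0.0421] F [-0.6 -0.2 -2.3] op 0.036 40.3
True
y 10.18 [0.5351 0.2252 0.0961] [-0.0301 -0.0292] F [ 0.3 -1.6 -1.6] op 0.0364 40.3
```

View pics/s1.png

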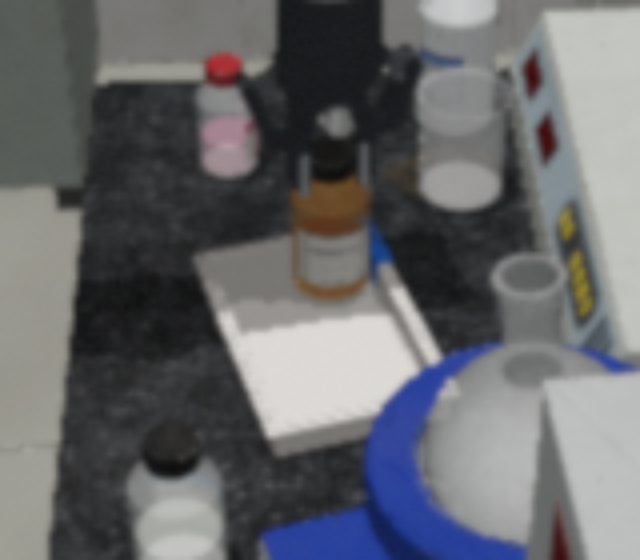

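The amber bottle is upright against the blue corner, at crop (330,220). I'll set it down, release it and look at the clear bottle.

```bash
python3 - <<'E'
from h import *
t=monitor.get_state()["tcp_pos"]
print(env.movel([t[0],t[1],t[2]-.0055],velocity=.02,stop_force=5)); st("set")
env.grip(.06); st("open")
t=monitor.get_state()["tcp_pos"]
env.movel([t[0],t[1],.30],velocity=.2)
im,d=cams.camera("wrist"); P,u,v=cloud("wrist",d)
def cap(P,x,y):
    m=(np.hypot(P[:,0]-x,P[:,1]-y)<.035)&(P[:,2]>.108)&(P[:,2]<.14)
    if m.sum()>20:
        c,r=cv2.minEnclosingCircle(P[m][:,:2].astype(np.float32)); print("cap",m.sum(),P[m].mean(0),c,r,"rel",rel(c),rel(P[m].mean(0)))
cap(P,.535,.225)
q=None
for pz in ([.45,-.06,.30],[.46,-.06,.28]):
    q=kinematics.inverse_kinematics(pz,quat(A))
    if q is not None: env.goto_joints(q); break
print(pz,q); env.dwell(.15)
im,d=cams.camera("wrist"); cv2.imwrite("pics/w1.png",im); P,u,v=cloud("wrist",d); cap(P,.425,-.064)
for r in mark_of("clear_bottle","wrist")[:2]: print(round(r["score"],2),w(r["at"],"wrist").round(4))
for r in mark_of("amber_bottle","wrist")[:2]: print("amber",round(r["score"],2),w(r["at"],"wrist").round(4))
for a in (A,A+.5,A-.5,A+1.57,A-1.57): print(a,kinematics.inverse_kinematics([.4265,-.064,.092],quat(a)) is not None,kinematics.inverse_kinematics([.4265,-.064,.26],quat(a)) is not None)
st()
E
```

```text
True
set 10.48 [0.5348 0.2245 0.0927] [-0.0306 -0.0298] F [-1.5 -1.4  6.3] op 0.0362 41.1
open 10.84 [0.5343 0.2243 0.0921] [-0.0312 -0.0298] F [-0.2  0.  -0.7] op 0.0602 0.0
cap 1036 [0.5332679  0.22629423 0.12415658] (0.533603847026825, 0.22492173314094543) 0.018562819808721542 rel [-0.0316 -0.0291] [-0.0316 -0.0277]
[0.45, -0.06, 0.3] [-0.74023205  0.00719177  0.75748962  2.00729167 -0.00546608  1.12908144
  0.29010741]
cap 997 [ 0.42617983 -0.06088265  0.12051864] (0.4262218177318573, -0.062076251953840256) 0.0186610110104084 rel [-0.2118 -0.2769] [-0.2115 -0.2758]
0.87 [ 0.4244 -0.0629 -0.0049]
0.27052603405912107 True True
0.7705260340591211 True True
-0.22947396594087893 True True
1.8405260340591212 True True
-1.299473965940879 True True
 13.53 [ 0.4504 -0.0593  0.2999] [-0.1878 -0.2808] F [0.4 0.4 0.2] op 0.0599 0.0
```

View pics/w1.png

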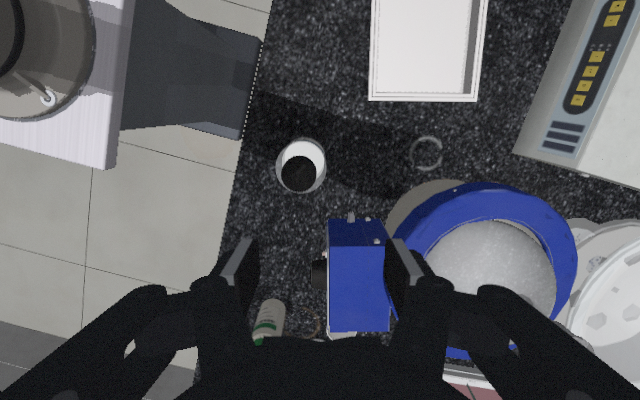

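The clear bottle's cap is at (298,172), with open space around it. I'll grasp it, carry it over and place it.

```bash
python3 - <<'E'
from h import *
p=np.array([.4264,-.062])
env.movel([*p,.13],velocity=.2); print(env.movel([*p,.088],velocity=.06,stop_force=8)); st("down")
env.grip(.02,f_grip=40); st("grip")
t=monitor.get_state()["tcp_pos"]
env.movel([t[0],t[1],.245],velocity=.15); st("up")
env.movel([*xy(-.037,-.104),.245],velocity=.15)
env.movel([*xy(-.037,-.104),.115],velocity=.1)
env.movel([*xy(-.037,-.104),.0965],velocity=.03,stop_force=6); st("in")
z=monitor.get_state()["tcp_pos"][2]
print(env.movel([*xy(-.027,-.104),z],velocity=.015,stop_force=4)); st("x")
t=rel(monitor.get_state()["tcp_pos"])
print(env.movel([*xy(t[0]-.0015,-.0885),z],velocity=.015,stop_force=3)); st("y")
im,d=cams.camera("side"); cv2.imwrite("pics/s2.png",cv2.resize(im[100:240,250:410],None,fx=4,fy=4))
E
```

```text
False
down 15.38 [ 0.4265 -0.0622  0.0881] [-0.2116 -0.2771] F [-0.3  0.3 -0.1] op 0.0603 0.0
grip 15.72 [ 0.4268 -0.062   0.0884] [-0.2112 -0.277 ] F [-1.6  0.   5.2] op 0.0358 39.8
up 16.92 [ 0.4261 -0.062   0.2442] [-0.2119 -0.2769] F [ 0.5  0.1 -1.3] op 0.0356 40.0
in 20.92 [0.5485 0.1512 0.0965] [-0.0369 -0.1041] F [-0.5 -0.1 -1.1] op 0.0356 40.0
True
x 21.55 [0.5563 0.1536 0.0958] [-0.0288 -0.1039] F [ 0.1 -0.  -1.1] op 0.0355 40.1
False
y 22.73 [0.5508 0.1678 0.0965] [-0.0303 -0.0887] F [ 1.2 -1.4 -0.5] op 0.0355 40.1
```

View pics/s2.png

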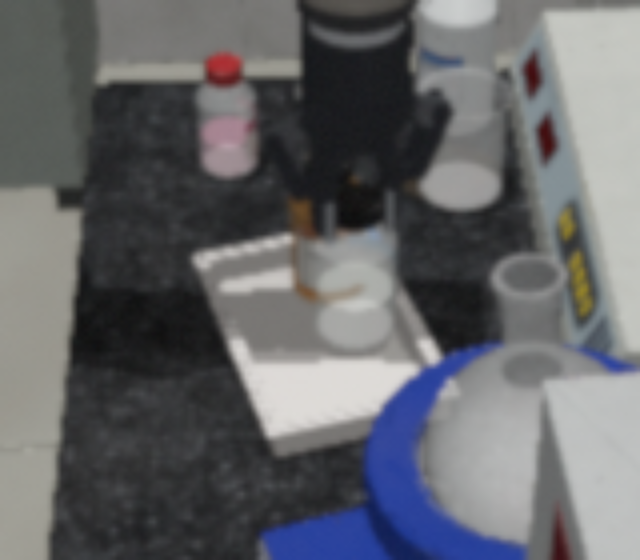

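The clear bottle stands at crop (355,270), right beside the amber one and upright. I'll set it down, release it and check.

```bash
python3 - <<'E'
from h import *
t=monitor.get_state()["tcp_pos"]
print(env.movel([t[0],t[1],t[2]-.0065],velocity=.02,stop_force=5)); st("set")
env.grip(.06); t=monitor.get_state()["tcp_pos"]
env.movel([t[0],t[1],.28],velocity=.15)
env.movel([*xy(-.04,-.11),.32],velocity=.15); env.dwell(.2)
im,d=cams.camera("wrist"); P,u,v=cloud("wrist",d); cv2.imwrite("pics/w2.png",im)
cs=[]
for a in (xy(-.031,-.03),xy(-.031,-.09)):
    m=(np.hypot(*(P[:,:2]-a).T)<.028)&(P[:,2]>.115)&(P[:,2]<.14)
    c,r=cv2.minEnclosingCircle(P[m][:,:2].astype(np.float32)); n=np.linalg.svd(P[m]-P[m].mean(0),full_matrices=False)[2][2]
    print(m.sum(),P[m,2].mean(),rel(c),r,"tilt",np.arccos(abs(n[2]))); cs.append(np.array(c))
print("dist",np.linalg.norm(cs[0]-cs[1])); st()
E
```

```text
True
set 23.07 [0.5512 0.1675 0.0926] [-0.03   -0.0891] F [-0.7 -0.7  5.6] op 0.0354 40.6
1051 0.12499150423751199 [-0.0313 -0.0289] 0.018685895949602127 tilt 0.0070611020066208355
924 0.12498053241634072 [-0.0307 -0.0888] 0.018479615449905396 tilt 0.023885574227538817
dist 0.059952550948776495
 25.54 [0.5467 0.1453 0.319 ] [-0.0403 -0.1093] F [-0.5 -0.7 -0.5] op 0.0601 0.0
```

View pics/w2.png

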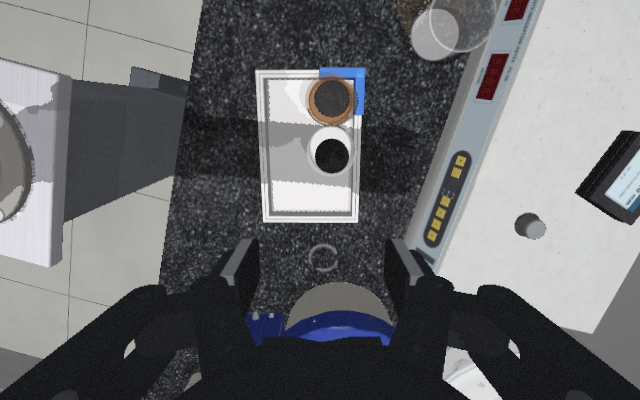

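The amber bottle is in the blue corner at (331,100). The clear bottle touches it and the same long wall at (331,152), and both are upright.

```bash
python3 -c "
from h import *
print(env.job_done())"
```

```text
the job is handed in; nothing more can be done
None
```

Job handed in at about 25.5 s of the 56 s allowed: the last wrist view shows the amber bottle upright against both walls of the blue corner and the clear bottle upright against it and the same long wall; the arm never went near the red-capped bottle, and no verdict was returned.

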